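# Zero the comparator on the master bar, then gauge the beech spacer

### The arm

A 7-joint arm with a two-finger parallel gripper is mounted at the origin on the work surface. World frame = base frame: x ahead of the robot, y to its left, z up, the work surface at z = 0. Lengths are in mm, angles in degrees, forces in N, time in s.
With the tool pointing down it reaches from about 425 to 875 mm from the base axis. Payload 8.4 kg.
Tool frame: the origin (TCP) lies where the fingers leave the gripper's body, on its centre line; the fingertips stand 73 mm ahead of it and the grasp point (between the pads) lies 54 mm ahead of it (arm.tips_ahead is the distance from the TCP to the fingertips, in mm); z points along the fingers, y is the direction in which the jaws open and shut (so a half turn about z gives the same grasp; the last joint's range is limited). The gripper opens to 85 mm and grips with 20 to 120 N. Pads are 22 mm wide; open, the fingers measure 114 mm over their backs; the gripper's body (76 mm by 85 mm) begins 54 mm behind the grasp point. The pads swing forward as they close: fully open they stand 13 mm farther back than shut.
Start: joints at [-79.194, 19.091, 2.286, 83.961, -0.768, 76.965, -3.352], TCP at [184.501, 623.239, 303.908] pointing down, gripper open.
Joint ranges: [-147.57, 147.57], [-21.85, 119.76], [-74.77, 79.35], [14.55, 137.4], [-85.83, 265.84], [4.83, 119.75], [-152.11, 152.11]. Speed limits (degrees/s): [127.2, 127.2, 159.86, 159.86, 180, 180, 180].

### API

Orientations are given as a 3x3 rotation matrix whose columns are the frame's x, y, z axes.
In Python, from station import arm gives the robot as it stands.
- The arm moves only by the tool apply_moves, never from a script. Its argument "motion" is one flat list of numbers, 5 for each row, row after row: the shift along the world's x, y, z in m, then the turn about the world's z in rad, then the opening in per cent of the stroke, from 0 (shut) to 100 (fully open). In form: [dx, dy, dz, roll, jaw, dx, dy, dz, roll, jaw, ...]. A call has 1 to 8 rows; each row is the pose to reach, as a shift and turn from the pose commanded when the call began; what a row does not reach only later rows make up. A row lasts 1/12 s, in which the tool goes at most 41.7 mm and 7.16 degrees, less where a joint would pass 70% of its speed; a pose out of reach is approached as far as the arm can. A call with a gripper value outside its range is refused whole. The fingers move at their own pace and stop on an object; "newtons" is the grip in N (left out, the last holds). Time passes only in rows, so rows that repeat a pose let the fingers close. It gives the time, the measured TCP pose, the force and the opening at its end, in the units of the state.
- arm.get_obs(): the state, without advancing time (a new reading comes with each control period).
- arm.camera(name): name is "scene" or "top"; returns a dict with "pixels" (480x640x3 uint8, red, green, blue), "K" (3x3 intrinsics, pixels), "extrinsics" (4x4, takes a point from world to camera coordinates). Camera axes: x right, y down, z forward; pixel columns grow to the right and rows downward; lengths in mm; the calibration is good to about 2 mm. A picture is of the moment at which its call begins. There is no depth.
- arm.finish_job(): hands the job in, once; it reports no verdict.
The state is a dict: "time": time; "q": joint angles; "qvel": joint speeds; "effort": joint torques, N m; "eef_pos": TCP position; "eef_rot": TCP orientation; "ft_force": force on the tool from outside, world axes, zero at the start; "moment": the same for the moment, N m; "grip_width": finger opening in mm.
Only numpy, scipy, OpenCV 4.12 (cv2) and the standard library are available. Lean on these libraries where they do the work, as an engineer would, in place of code of your own. Each camera call takes 0.05 s, during which the arm holds its last target. There are 200 camera calls.

### The job

Zero the sprung comparator on the ceramic master bar that lies in it: bring its head down until the needle points at the zero mark, and let go. Then draw the master out, lay it down on the middle of the leaf trivet, and slide the beech spacer in under the plunger until it is fully home, pressing its nose against the stop with a light, steady 10 N or so for a second or two and never hard (20 N). Leave the spacer there for reading, the head as you zeroed it, and the jars, teapot and tongs where they are.

Things in the scene. Friction and masses are not known exactly. Their poses are not given: they have to be found in the camera images.
- gauge: Steel comparator stand, fixed. Origin on the sill under the plunger; x runs from the open front to the column (24 mm, at x +70). Flat base plate x -150 to +100, 80 wide, 12 thick. On it guide rails 10 high, 30 apart inside, x -38 to +52, flaring outward from -38 to -52. Between their rear ends a rigid clamped stop block, 18 high, its face anywhere from x +24 to +52: not measured, feel for it.
- head (a joint): Height of the grey head on the column, m: 0 = top, grows as it goes down, to 0.032. A stiff slide that stays where left: about 9 N moves it down, 15 N up (12 N friction, 3 N weight), plus the plunger spring's push. On the master the plunger begins to touch at about 0.014 and the needle is at the zero mark at about 0.020.
- grip_fin (a point): Point on the head's grip fin, 16 mm below its top. The fin stands upright on the head's arm at gauge x +25: 24 mm along x, 14 mm thick in y, 50 mm high; take it from above across its thickness. This point is 169 mm above the sill at head 0. Axes as the gauge.
- tip (a point): Lowest point of the sprung plunger's polished 10 mm ball tip, at gauge x 0, y 0; 56 mm above the sill at head 0, untouched. The spring pushes with 2.1 N at first touch and 0.6 N more per mm; travel 14 mm. Round the stem is the head's 20 mm nose barrel, its lower end 34 mm above the untouched tip; no part of the head is in front of x -12 mm.
- needle (a joint): Needle on the round white dial (49 mm, facing up on top of the head, over the column): rad, 0.25 per mm that the plunger is pushed up. 0 untouched (points to gauge +y); 1.5 = at the zero mark (points to the front, gauge -x), plunger up 6 mm. With the spacer under it, 3 mm thinner, it then reads about 0.75.
- master: White ceramic bar, 140 long (x) x 26 wide x 30 mm high, about 0.26 kg, loose; at the start it lies in the gauge's guide under the raised plunger, its tail reaching out of the rails to the front. Origin at the centre of its underside, x towards the nose. From x +53 to the nose at +70 the top ramps down by 10 mm.
- master_tail (a point): Grip point of the master: x -58 mm (12 mm from its tail end) of the bar, 22 mm above its underside; grip across the 26 mm width from above.
- spacer: Beech bar to be gauged: 140 long (x) x 26 wide (y) x 27 mm high, about 0.085 kg, loose, lying on the sill to one side of the gauge. Same shape as the master but 3 mm thinner; origin at the centre of its underside, x towards the ramped nose. Home, its nose touches the stop. Sliding it under the sprung tip adds 2 to 5 N of drag, a little more on the ramp.
- spacer_tail (a point): Grip point of the spacer: x -58 mm (12 mm from its tail end) of the bar, 22 mm above its underside; grip across the 26 mm width from above.
- spacer_nose (a point): Foot of the spacer's nose face: x +70 mm, z 0 of the bar.
- trivet: Dark silicone trivet shaped like a leaf, fixed, 170 mm long (x) without its stem, 118 mm wide, 8 mm thick, lying on the sill on the other side of the gauge. Origin at the centre of its underside; the stem is at -x.
- susan: Beech lazy Susan, 260 mm across, 28 mm high, bystander, with the jars and the teapot on it. Origin at the centre of its underside.
- jar1: Hexagonal glass jar, 84 mm high, bystander. Origin under its centre.
- jar2: Hexagonal glass jar, 84 mm high, bystander. Origin under its centre.
- jar3: Hexagonal glass jar, 84 mm high, bystander. Origin under its centre.
- teapot: Small grey ceramic teapot, 91 mm high, bystander. Origin under its centre.
- tongs: Steel tongs, 200 mm long, lying on the sill, bystander. Origin under their middle.
Mind the look-alikes: they are no part of the job. Several things look just like the spacer: the one meant starts farthest from the robot's base.

How it is judged (in metres and radians):
On the way, in this order (a step that is already met when the one before it is completed fails the run):
1. the comparator is zeroed on the master, which is in its place: needle within 0.3 rad of the zero mark, and let go (value of joint needle between 1.2 and 1.8 rad and x of master in the frame of gauge above -0.055 m and contact force between the fingers and gauge below 0.3 N), for 0.3 s.
2. the master lies on the trivet, let go (horizontal distance between master and trivet below 0.04 m and height (world z) of master below 0.012 m and angle between master's own z axis and vertical below 0.08 rad and contact force between the fingers and master below 0.3 N), for 0.2 s.
3. the spacer is pressed home: a steady 2.5 to 14 N against the stop for 1 s (contact force between spacer and stop_c0 between 2.5 and 14 N and x of stop_c0 in the frame of spacer below 0.0745 m and height (world z) of spacer below 0.0135 m), for 1 s.
At the end, for the whole second after the job is handed in: Spacer flat in the guide, nose within 1.5 mm of the stop, 4 mm of the middle, square to 0.06 rad; head still at its zeroed height (0.020 within 1.7 mm), needle at 0.3 to 1.2 rad; master flat on the trivet, centres within 40 mm; both at rest (x of stop_c0 in the frame of spacer below 0.0745 m and y of spacer_nose in the frame of gauge between -0.004 and 0.004 m and x of spacer_nose in the frame of gauge above 0.022 m and height (world z) of spacer below 0.0135 m and angle between spacer's own z axis and vertical below 0.04 rad and angle between the x axis of spacer and the x axis of gauge, either way round below 0.06 rad and value of joint head between 0.0183 and 0.0217 m and value of joint needle between 0.3 and 1.2 rad and horizontal distance between master and trivet below 0.04 m and height (world z) of master between 0.006 and 0.012 m and angle between master's own z axis and vertical below 0.08 rad and linear speed of each of spacer, master below 0.01 m/s); the robot touches nothing.
It fails at once if the spacer is pushed hard against the stop: more than 20 N (contact force between spacer and stop_c0 above 20 N).
It fails at once if the head is driven down so far that the plunger comes near the bottom of its travel (needle past 3 rad) (value of joint needle above 3 rad).
It fails at once if a jar, the teapot or the tongs are moved by more than 15 mm (distance of any of jar1, jar2, jar3, teapot, tongs from where it was at the start of the episode above 0.015 m).
It also fails if it takes over 72 s, if anything falls off the work surface, if the arm or the gripper's body presses on something with over 40 N, if the wrist force passes 120 N, or if a joint passes its speed limit or range.

## Working session

There is one attempt and no reset: what is moved stays moved. The work goes in short steps, Python scripts to look and compute and a tool call to move; the robot and the scene stay as the last step left them, time stands still between calls to the robot, and variables do not carry over. Pictures are saved under pics/ and viewed, about 8 in all and at most 12, crops included, and the job is handed in when it is done.

Besides the shell and the picture viewer there is one more tool, called after "Emit:" as name(argument=value, ...) on one line, values as JSON. apply_moves: Moves the arm, as the interface text tells. Its arguments: {"type":"object","properties":{"motion":{"type":"array"},"newtons":{"type":"number"}},"required":["motion"]}

```bash
mkdir -p pics; ls
python3 - <<'E'
from station import arm
import cv2,numpy as np
o=arm.get_obs();print(o['time'],o['eef_pos'],np.round(o['eef_rot'],3).tolist(),o['grip_width'],o['ft_force'])
for n in("scene","top"):
    c=arm.camera(n);cv2.imwrite(f"pics/{n}0.png",c['pixels'][:,:,::-1]);np.savez(f"{n}.npz",K=c['K'],E=c['extrinsics']);print(n,c['K'].tolist(),np.round(c['extrinsics'],4).tolist())
E
```

```text
pics
0.0 [184.43787063 622.93345262 303.01035072] [[-0.959, 0.284, -0.0], [0.284, 0.959, -0.002], [-0.0, -0.002, -1.0]] 85.2493790887842 [ 0.56311082 -0.1566855  -0.09331188]
scene [[491.16073161267747, 0.0, 326.3418852078728], [0.0, 491.16073161267747, 238.3918990306319], [0.0, 0.0, 1.0]] [[0.7331, 0.68, -0.0078, -312.8194], [0.5797, -0.6309, -0.5157, -277.368], [-0.3556, 0.3735, -0.8568, 1813.4707], [0.0, 0.0, 0.0, 1.0]]
top [[451.9459203731655, 0.0, 320.3334973475389], [0.0, 451.9459203731655, 241.64943366269705], [0.0, 0.0, 1.0]] [[-0.1154, -0.9933, -0.0029, -27.9661], [-0.9711, 0.1134, -0.21, 543.8707], [0.209, -0.0214, -0.9777, 1185.3034], [0.0, 0.0, 0.0, 1.0]]
```

View pics/scene0.png

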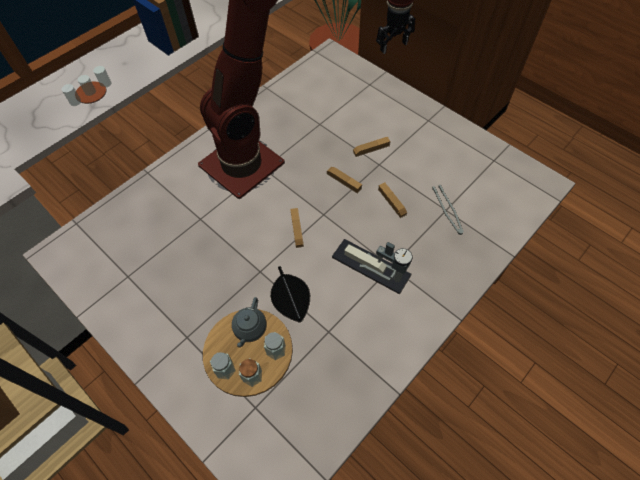

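View pics/top0.png

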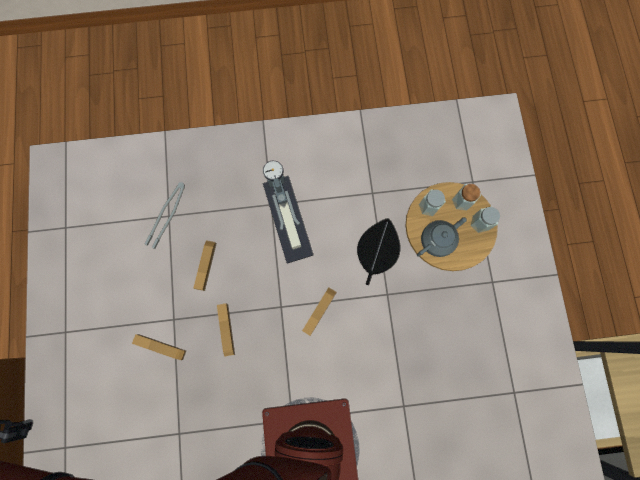

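```bash
cat > h.py <<'E'
import numpy as np,cv2
C={n:np.load(f"{n}.npz") for n in("scene","top")}
def w(n,u,v,z):
    K,E=C[n]['K'],C[n]['E'];R,t=E[:3,:3],E[:3,3]
    d=R.T@np.linalg.inv(K)@[u,v,1];o=-R.T@t
    return o+d*(z-o[2])/d[2]
def pr(n,P):
    K,E=C[n]['K'],C[n]['E'];p=(K@(E[:3,:3]@np.atleast_2d(P).T+E[:3,3:])).T
    return p[:,:2]/p[:,2:]
def crop(n,img,x0,y0,x1,y1,s,f):
    cv2.imwrite(f,cv2.resize(img[y0:y1,x0:x1],None,fx=s,fy=s,interpolation=cv2.INTER_CUBIC))
E
python3 - <<'E'
from h import *
im=cv2.imread('pics/top0.png');sc=cv2.imread('pics/scene0.png')
for n,i in(('top',im),('scene',sc)):
    hsv=cv2.cvtColor(i,cv2.COLOR_BGR2HSV)
    m=cv2.inRange(hsv,(12,90,90),(28,255,255))
    k,l,st,ce=cv2.connectedComponentsWithStats(m)
    for j in range(1,k):
        if 250<st[j,4]<900:
            q=cv2.boxPoints(cv2.minAreaRect(np.argwhere(l==j)[:,::-1].astype(np.float32)))
            W=np.array([w(n,u,v,20)[:2] for u,v in q])
            c=W.mean(0);print(n,ce[j].round(),st[j,4],'c',c.round(),'d',np.hypot(*c).round(),'corners',W.round().tolist())
# trivet dark
for n,i in(('top',im),('scene',sc)):
    m=(i.max(2)<50).astype(np.uint8)
    k,l,st,ce=cv2.connectedComponentsWithStats(m)
    for j in range(1,k):
        if 300<st[j,4]<4000: print(n,'dark',st[j],ce[j].round(1),w(n,*ce[j],8).round())
a=cv2.resize(im[150:270,240:330],None,fx=5,fy=5,interpolation=cv2.INTER_CUBIC)
b=cv2.resize(sc[225:305,325:425],None,fx=3.5,fy=3.5,interpolation=cv2.INTER_CUBIC)
o=np.zeros((600,800,3),np.uint8);o[:600,:450]=a;o[:280,450:800]=b
t=cv2.resize(im[210:290,350:410],None,fx=3.5,fy=3.5);o[300:580,450:660]=t
cv2.imwrite('pics/c1.png',o)
E
```

```text
top [204. 265.] 467 c [517. 241.] d 571.0 corners [[456.0, 275.0], [589.0, 235.0], [579.0, 208.0], [446.0, 248.0]]
top [319. 311.] 470 c [353. -65.] d 359.0 corners [[306.0, -13.0], [415.0, -98.0], [399.0, -118.0], [291.0, -33.0]]
top [225. 330.] 499 c [333. 195.] d 386.0 corners [[402.0, 214.0], [403.0, 187.0], [264.0, 177.0], [264.0, 203.0]]
top [158. 347.] 534 c [307. 378.] d 487.0 corners [[324.0, 449.0], [349.0, 439.0], [290.0, 307.0], [265.0, 317.0]]
scene [306.   9.] 443 c [-448.  818.] d 932.0 corners [[-537.0, 760.0], [-592.0, 877.0], [-355.0, 873.0], [-308.0, 761.0]]
scene [82. 38.] 844 c [-1030.     8.] d 1030.0 corners [[-1054.0, -256.0], [-1058.0, 286.0], [-1005.0, 268.0], [-1005.0, -267.0]]
scene [200.  72.] 643 c [-484.  216.] d 530.0 corners [[-541.0, 144.0], [-604.0, 292.0], [-423.0, 286.0], [-368.0, 142.0]]
scene [ 98. 138.] 346 c [-477. -287.] d 557.0 corners [[-538.0, -318.0], [-559.0, -249.0], [-415.0, -256.0], [-397.0, -323.0]]
scene [528. 152.] 447 c [744. 739.] d 1049.0 corners [[582.0, 726.0], [576.0, 754.0], [907.0, 751.0], [910.0, 726.0]]
scene [120. 164.] 
[... 828 characters left out ...]
[1031.0, -480.0]]
top dark [ 358  219   42   66 1622] [378.5 247.9] [ 510. -254.    8.]
top dark [574 341  66  13 664] [608.1 346.5] [ 167. -836.    8.]
top dark [   0  360   86  120 1905] [ 20.1 444. ] [101. 751.   8.]
top dark [ 276  421   67   31 1278] [309.7 438.4] [28. -3.  8.]
top dark [ 218  456  113   24 1766] [276.3 469.2] [-37.  91.   8.]
top dark [601 460  39  20 361] [615.8 472.2] [-144. -778.    8.]
scene dark [ 333  240   77   53 1010] [375.5 268.5] [646.  -5.   8.]
scene dark [ 271  267   39   55 1344] [290.2 296.3] [ 514. -259.    8.]
scene dark [   0  312   92   58 1151] [ 46.7 341.9] [  87. -853.    8.]
scene dark [   0  359  129   76 1811] [ 58.2 396.5] [ 252. -916.    8.]
```

View pics/c1.png

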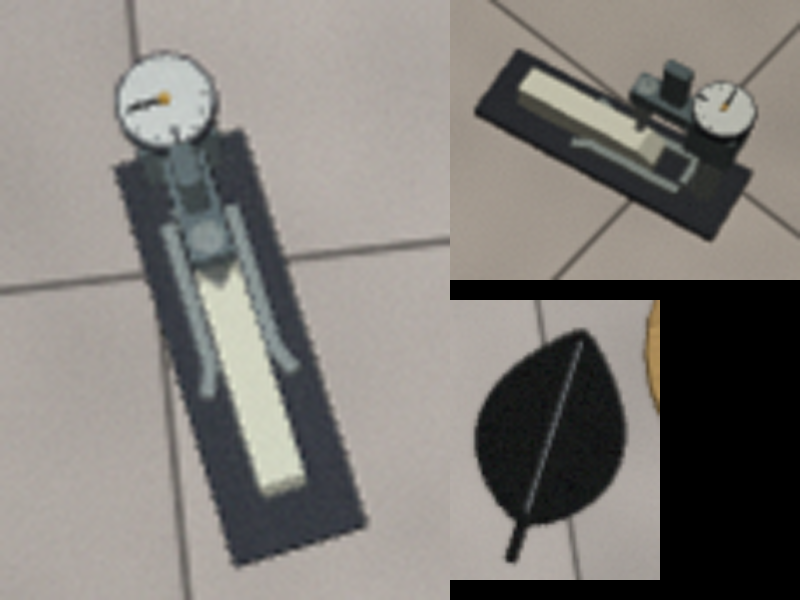

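```bash
cat >> h.py <<'E'
def G(p,g):  # gauge pose g=(x,y,th)
    c,s=np.cos(g[2]),np.sin(g[2]);p=np.atleast_2d(np.array(p,float));return np.c_[g[0]+c*p[:,0]-s*p[:,1],g[1]+s*p[:,0]+c*p[:,1],p[:,2]]
E
python3 - <<'E'
from h import *
from scipy.optimize import least_squares
q=np.array([(115,168),(243,130),(367,525),(236,567)])/5+[240,150]
M=[(100,40,12),(100,-40,12),(-150,-40,12),(-150,40,12)]
r=least_squares(lambda g:(pr('top',G(M,g))-q).ravel(),[630,10,0.0])
print('top',r.x,np.degrees(r.x[2]),r.fun.round(1))
q2=(np.array([(517,48),(474,112),(713,240),(750,172)])-[450,0])/3.5+[325,225]
M2=[(-150,40,12),(-150,-40,12),(100,-40,12),(100,40,12)]
r2=least_squares(lambda g:(pr('scene',G(M2,g))-q2).ravel(),r.x);print('scene',r2.x,np.degrees(r2.x[2]),r2.fun.round(1))
g=r.x
mt=w('top',(282-0)/5+240,482/5+150,42);print('master tail mid',mt, 'in gauge',[(np.cos(g[2])*(mt[0]-g[0])+np.sin(g[2])*(mt[1]-g[1])),(-np.sin(g[2])*(mt[0]-g[0])+np.cos(g[2])*(mt[1]-g[1]))])
fin=G([(25,0,185),(25,0,169)],g);print('fin top',fin,pr('top',fin),'crop',(pr('top',fin)-[240,150])*5)
print('dial',w('top',165/5+240,98/5+150,150)) 
# trivet axis: tip and stem base
tip=w('top',350+(583-450)/3.5,210+(330-300)/3.5,8);st=w('top',350+(527-450)/3.5,210+(520-300)/3.5,8);print('trivet',tip,st,(tip+st)/2,np.linalg.norm(tip-st),np.degrees(np.arctan2(*(tip-st)[1::-1])))
E
```

```text
top [ 6.49454296e+02 -1.68222952e+00  1.88639655e-01] 10.808256054259111 [-0.4 -0.2  0.1 -0.4  0.5  0.3 -0.3  0.2]
scene [ 6.54262596e+02 -3.09699127e+00  1.91723983e-01] 10.984975076807645 [-0.2  0.  -0.5 -0.3 -0.2  0.2  0.9 -0. ]
master tail mid [534.64266556 -23.40658833  42.        ] in gauge [np.float64(-116.84871375008932), np.float64(0.19083097063143484)]
fin top [[674.0108023    3.00584187 185.        ]
 [674.0108023    3.00584187 169.        ]] [[277.21030624 182.78047291]
 [277.80946642 184.88208091]] crop [[186.0515312  163.90236456]
 [189.04733212 174.41040455]]
dial [724.41718999  12.688812   150.        ]
trivet [ 592.73181314 -294.14234609    8.        ] [ 441.28677846 -226.13243919    8.        ] [ 517.0092958  -260.13739264    8.        ] 166.01489681706536 -24.183570737197805
```

Emit:
apply_moves(motion=[0.16, -0.205, 0, -0.88, 100, 0.16, -0.205, 0, -0.88, 100, 0.16, -0.205, 0, -0.88, 100, 0.16, -0.205, 0, -0.88, 100, 0.16, -0.205, 0, -0.88, 100, 0.16, -0.205, 0, -0.88, 100, 0.16, -0.205, 0, -0.88, 100, 0.16, -0.205, 0, -0.88, 100])

```text
time: 0.77
eef_pos: [347.7, 414.4, 304.0]
eef_rot: [[-0.379, 0.925, 0.001], [0.925, 0.379, -0.001], [-0.001, 0.0, -1.0]]
ft_force: [-0.5, 0.9, 0.2]
grip_width: 85.4
```

Emit:
apply_moves(motion=[0.165, -0.205, 0, -0.89, 70, 0.165, -0.205, 0, -0.89, 70, 0.165, -0.205, 0, -0.89, 70, 0.165, -0.205, 0, -0.89, 70, 0.165, -0.205, 0, -0.89, 70, 0.165, -0.205, 0, -0.89, 70, 0.165, -0.205, 0, -0.89, 70, 0.165, -0.205, 0, -0.89, 70])

```text
time: 1.43
eef_pos: [511.6, 209.6, 303.8]
eef_rot: [[0.478, 0.878, 0.001], [0.878, -0.478, -0.001], [-0.001, 0.001, -1.0]]
ft_force: [-0.7, 0.5, 0.4]
grip_width: 59.7
```

Emit:
apply_moves(motion=[0.166, -0.21, -0.014, -0.893, 70, 0.166, -0.21, -0.014, -0.893, 70, 0.166, -0.21, -0.014, -0.893, 70, 0.166, -0.21, -0.014, -0.893, 70, 0.166, -0.21, -0.014, -0.893, 70, 0.166, -0.21, -0.014, -0.893, 70, 0.166, -0.21, -0.014, -0.893, 70, 0.166, -0.21, -0.014, -0.893, 70])

```text
time: 2.1
eef_pos: [676.7, -0.1, 288.4]
eef_rot: [[0.983, 0.181, -0.001], [0.181, -0.983, -0.003], [-0.002, 0.003, -1.0]]
ft_force: [0.2, -0.1, -0.3]
grip_width: 59.9
```

```bash
cat > look.py <<'E'
import sys
from station import arm
from h import *
def look(f,ts,ss):
    o=arm.get_obs();print(o['time'],np.round(o['eef_pos'],1),'jaw deg',np.degrees(np.arctan2(o['eef_rot'][1][1],o['eef_rot'][0][1])).round(2),np.round(o['ft_force'],2),round(float(o['grip_width']),1))
    a=arm.camera('top')['pixels'][:,:,::-1];b=arm.camera('scene')['pixels'][:,:,::-1]
    cv2.imwrite(f'pics/{f}_top.png',a);cv2.imwrite(f'pics/{f}_scene.png',b)
    A=cv2.resize(a[ts[1]:ts[3],ts[0]:ts[2]],(400,600),interpolation=cv2.INTER_CUBIC);B=cv2.resize(b[ss[1]:ss[3],ss[0]:ss[2]],(400,600),interpolation=cv2.INTER_CUBIC)
    cv2.imwrite(f'pics/{f}.png',np.hstack([A,B]))
v=[int(x) for x in sys.argv[2:]];look(sys.argv[1],v[:4],v[4:])
E
python3 look.py p1 240 140 320 260 340 165 420 285
```

```text
2.1 [ 6.767e+02 -1.000e-01  2.884e+02] jaw deg -79.56 [ 0.21 -0.07 -0.31] 59.9
```

View pics/p1.png

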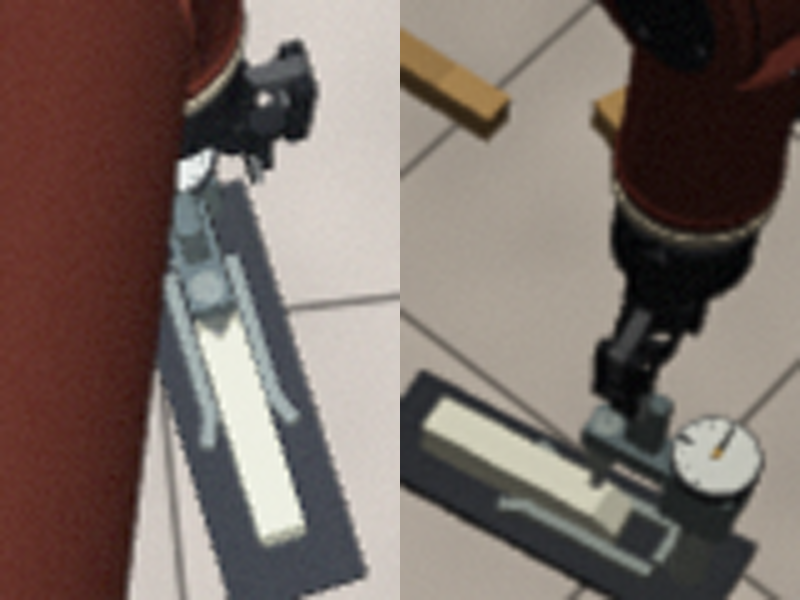

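Emit:
apply_moves(motion=[0, 0, -0.02, 0, 70, 0, 0, -0.04, 0, 70, 0, 0, -0.066, 0, 70, 0, 0, -0.066, 0, 70, 0, 0, -0.066, 0, 0, 0, 0, -0.066, 0, 0, 0, 0, -0.066, 0, 0, 0, 0, -0.066, 0, 0], newtons=60)

```text
time: 2.87
eef_pos: [676.0, 4.5, 225.7]
eef_rot: [[0.982, 0.191, 0.002], [0.191, -0.982, 0.002], [0.002, -0.002, -1.0]]
ft_force: [-4.4, -7.7, 7.4]
grip_width: 13.3
```

Emit:
apply_moves(motion=[0, 0, 0, 0, 0, 0, 0, 0, 0, 0, 0, 0, 0, 0, 0, 0, 0, 0, 0, 0])

```text
time: 3.2
eef_pos: [676.0, 4.4, 225.7]
eef_rot: [[0.982, 0.191, 0.002], [0.191, -0.982, 0.002], [0.002, -0.002, -1.0]]
ft_force: [-2.9, 4.7, 6.1]
grip_width: 13.1
```

Emit:
apply_moves(motion=[0, 0, -0.004, 0, 0, 0, 0, -0.008, 0, 0, 0, 0, -0.012, 0, 0, 0, 0, -0.016, 0, 0, 0, 0, -0.019, 0, 0, 0, 0, -0.019, 0, 0, 0, 0, -0.019, 0, 0, 0, 0, -0.019, 0, 0])

```text
time: 3.87
eef_pos: [676.0, 4.4, 207.0]
eef_rot: [[0.982, 0.191, 0.002], [0.191, -0.982, 0.002], [0.002, -0.002, -1.0]]
ft_force: [-3.8, 5.4, 8.2]
grip_width: 13.3
```

```bash
python3 look.py p2 250 140 330 260 380 220 420 280
```

```text
3.8667 [676.    4.4 207. ] jaw deg -79.0 [-3.84  5.39  8.23] 13.3
```

View pics/p2.png

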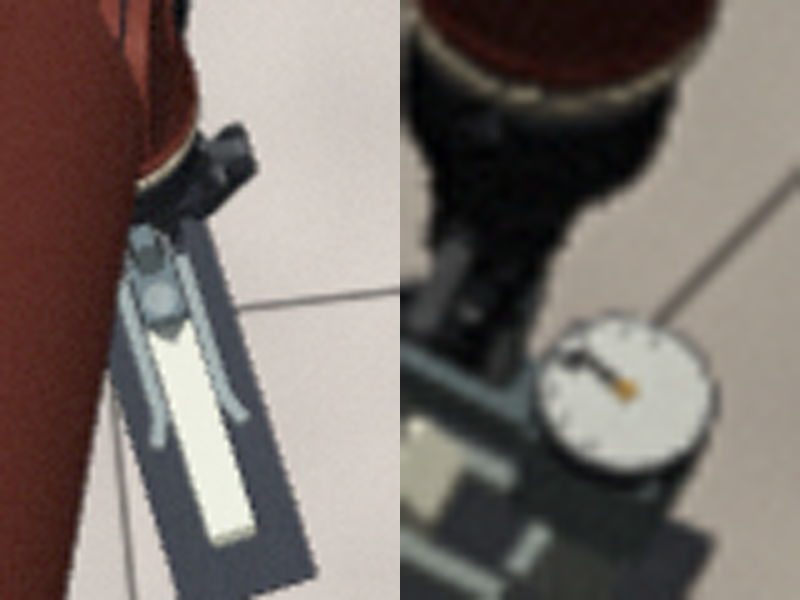

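Run:
```python
from h import *
def ang(c,t,z=130):
    d=w('scene',*t,z)-w('scene',*c,z);a=np.arctan2(d[1],d[0])-0.191  # in gauge
    return np.degrees(a), (a-np.pi/2)%(2*np.pi), np.hypot(*d[:2])
print(ang((402.5,258.8),(397,255)),ang((402.5,258.8),(398.3,256)))
print('zero mark px',pr('scene',G([(70,0,130),(50,0,130)],(651,-2,.191))))
a=cv2.imread('pics/scene0.png')[235:275,385:425];print()
```

```text
(np.float64(-188.29003281497597), np.float64(1.4261079590751926), np.float64(20.034544009760587)) (np.float64(-187.2238350642852), np.float64(1.4447166203021036), np.float64(15.081904873934121))
zero mark px [[401.35081871 260.64658655]
 [395.33669175 257.52936904]]
```

Emit:
apply_moves(motion=[0, 0, -0.0006, 0, 0, 0, 0, -0.0006, 0, 0, 0, 0, -0.0006, 0, 0, 0, 0, -0.0006, 0, 60, 0, 0, -0.0006, 0, 60, 0, 0, -0.0006, 0, 60, 0, 0, -0.0006, 0, 60, 0, 0, -0.0006, 0, 60])

```text
time: 4.63
eef_pos: [675.5, 3.0, 204.2]
eef_rot: [[0.982, 0.189, -0.0], [0.189, -0.982, -0.0], [-0.0, 0.0, -1.0]]
ft_force: [-0.2, -0.1, -0.3]
grip_width: 51.5
```

Emit:
apply_moves(motion=[0, 0, 0.02, 0, 60, 0, 0, 0.05, 0, 60, 0, 0, 0.08, 0, 60, 0, 0, 0.09, 0, 60, 0, 0, 0.09, 0, 60, 0, 0, 0.09, 0, 60])

```text
time: 5.13
eef_pos: [675.6, 3.2, 294.4]
eef_rot: [[0.982, 0.19, 0.001], [0.19, -0.982, 0.0], [0.001, -0.0, -1.0]]
ft_force: [-0.3, -0.2, -1.1]
grip_width: 50.9
```

```bash
python3 look.py p3 190 235 270 355 380 220 420 280
```

```text
5.1333 [675.6   3.2 294.4] jaw deg -79.07 [-0.34 -0.22 -1.14] 50.9
```

View pics/p3.png

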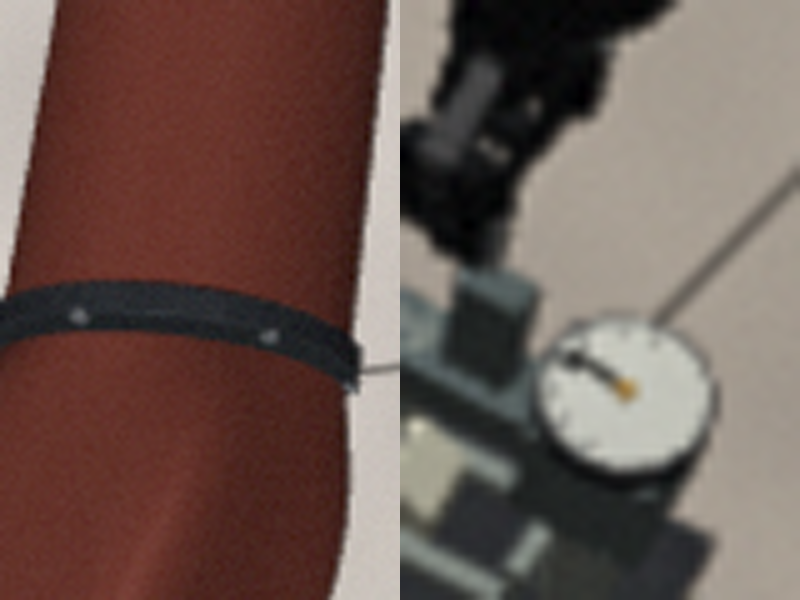

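Emit:
apply_moves(motion=[-0.04, -0.007, 0, 0, 60, -0.08, -0.014, -0.01, 0, 60, -0.115, -0.021, -0.045, 0, 60, -0.1285, -0.0232, -0.085, 0, 60, -0.1285, -0.0232, -0.125, 0, 60, -0.1285, -0.0232, -0.165, 0, 60, -0.1285, -0.0232, -0.195, 0, 60, -0.1285, -0.0232, -0.2055, 0, 60])

```text
time: 5.9
eef_pos: [543.1, -19.8, 83.2]
eef_rot: [[0.982, 0.19, -0.009], [0.19, -0.982, -0.001], [-0.009, -0.0, -1.0]]
ft_force: [-0.9, 0.5, -0.1]
grip_width: 51.2
```

Emit:
apply_moves(motion=[0, 0, 0, 0, 60, 0, 0, 0, 0, 0, 0, 0, 0, 0, 0, 0, 0, 0, 0, 0, 0, 0, 0, 0, 0, 0, 0, 0, 0, 0, 0, 0, 0, 0, 0], newtons=80)

```text
time: 6.48
eef_pos: [548.4, -20.2, 91.0]
eef_rot: [[0.982, 0.189, 0.003], [0.189, -0.982, 0.001], [0.003, -0.0, -1.0]]
ft_force: [-1.8, -0.8, 7.9]
grip_width: 24.5
```

Emit:
apply_moves(motion=[-0.0079, -0.0015, 0.0005, 0, 0, -0.0206, -0.004, 0.001, 0, 0, -0.0334, -0.0064, 0.001, 0, 0, -0.0462, -0.0089, 0.001, 0, 0, -0.059, -0.0113, 0.001, 0, 0, -0.0687, -0.0132, 0.001, 0, 0, -0.0687, -0.0132, 0.002, 0, 0, -0.0687, -0.0132, 0.002, 0, 0])

```text
time: 7.15
eef_pos: [478.2, -32.9, 91.4]
eef_rot: [[0.982, 0.19, 0.0], [0.19, -0.982, 0.001], [0.001, -0.001, -1.0]]
ft_force: [-0.4, 0.6, -1.5]
grip_width: 24.6
```

Emit:
apply_moves(motion=[0, 0, 0.025, 0, 0, 0, -0.01, 0.05, 0, 0, 0, -0.045, 0.05, -0.12, 0, 0, -0.08, 0.05, -0.24, 0, -0.005, -0.115, 0.05, -0.36, 0, -0.01, -0.15, 0.05, -0.48, 0, -0.0153, -0.185, 0.05, -0.59, 0, -0.0153, -0.2022, 0.05, -0.61, 0])

```text
time: 7.82
eef_pos: [461.6, -239.6, 141.1]
eef_rot: [[0.909, -0.416, -0.001], [-0.416, -0.909, -0.002], [0.0, 0.002, -1.0]]
ft_force: [-1.0, 0.2, -2.1]
grip_width: 25.0
```

Emit:
apply_moves(motion=[0, 0, -0.015, 0, 0, 0, 0, -0.03, 0, 0, 0, 0, -0.042, 0, 0, 0, 0, -0.049, 0, 0, 0, 0, -0.053, 0, 0, 0, 0, -0.053, 0, 0])

```text
time: 8.32
eef_pos: [463.0, -235.2, 87.7]
eef_rot: [[0.914, -0.407, -0.001], [-0.407, -0.914, 0.0], [-0.001, -0.0, -1.0]]
ft_force: [0.3, -0.8, -2.6]
grip_width: 24.5
```

```bash
python3 look.py p4 340 190 420 310 250 230 330 350
```

```text
8.3167 [ 463.  -235.2   87.7] jaw deg -113.99 [ 0.28 -0.77 -2.65] 24.5
```

View pics/p4.png

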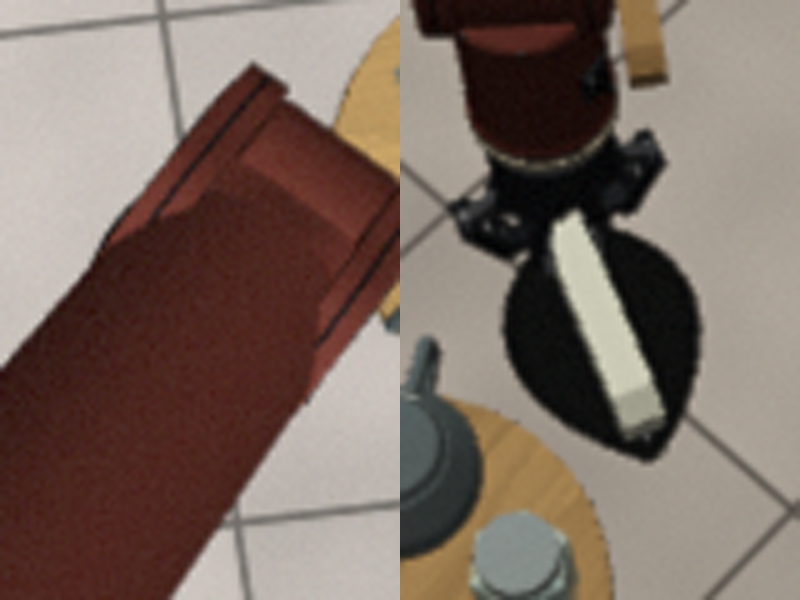

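Emit:
apply_moves(motion=[0, 0, -0.001, 0, 0, 0, 0, -0.002, 0, 0, 0, 0, -0.002, 0, 0, 0, 0, -0.002, 0, 0])

```text
time: 8.75
eef_pos: [463.4, -235.4, 87.0]
eef_rot: [[0.913, -0.407, 0.001], [-0.407, -0.913, 0.001], [0.001, -0.001, -1.0]]
ft_force: [-6.3, 3.1, 14.6]
grip_width: 24.3
```

Emit:
apply_moves(motion=[0, 0, 0.001, 0, 0, 0, 0, 0.001, 0, 60, 0, 0, 0.001, 0, 60, 0, 0, 0.001, 0, 60, 0, 0, 0.001, 0, 60, 0, 0, 0.03, 0, 60, 0, 0, 0.07, 0, 60, 0, 0, 0.1, 0, 60])

```text
time: 9.42
eef_pos: [462.7, -236.0, 187.5]
eef_rot: [[0.913, -0.408, -0.001], [-0.408, -0.913, -0.001], [-0.0, 0.001, -1.0]]
ft_force: [1.7, 0.2, 0.5]
grip_width: 51.0
```

```bash
python3 look.py p5 180 225 230 300 250 230 330 350
python3 - <<'E'
import cv2,numpy as np
a=cv2.imread('pics/p5.png');t=cv2.imread('pics/top0.png')[225:300,180:230];s=cv2.imread('pics/scene0.png')[175:223,370:415]
cv2.imwrite('pics/p5b.png',np.hstack([cv2.resize(t,(400,600),interpolation=2),np.vstack([cv2.resize(a[:,400:],(400,300),interpolation=2),cv2.resize(s,(400,300),interpolation=2)])]))
from station import arm;print(np.round(arm.get_obs()['q'],1))
E
```

```text
9.4167 [ 462.7 -236.   187.5] jaw deg -114.09 [1.68 0.23 0.5 ] 51.0
[-29.9  14.7  59.7 112.1 -14.7  60.8 -77.9]
```

View pics/p5b.png

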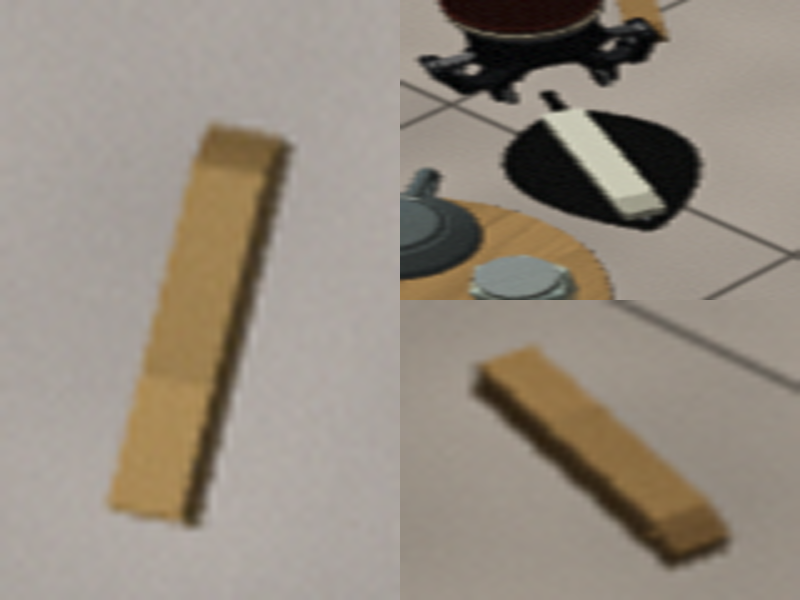

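Run:
```python
from h import *
a=w('top',198.4,289.1,27);b=w('top',208.9,246,27);d=b-a;L=np.hypot(*d[:2]);print(a,b,L,np.degrees(np.arctan2(d[1],d[0])),'grip',a+12*d/L,'center',a+70*d/L)
# scene: tail top mid and ramp start mid (crop scale 400/45, 300/48; offset y300 x400)
f=lambda x,y:((x-400)*45/400+370,(y-300)*48/300+175)
a=w('scene',*f(508,358),27);b=w('scene',*f(685,513),27);d=b-a;L=np.hypot(*d[:2]);print(a,b,L,np.degrees(np.arctan2(d[1],d[0])),'grip',a+12*d/L,'center',a+70*d/L)
```

```text
[449.54138489 258.32250516  27.        ] [567.50861645 221.75656296  27.        ] 123.50439607492471 -17.221708234289874 grip [461.00337996 254.76966558  27.        ] center [516.40302279 237.59760762  27.        ]
[455.19571873 257.7590437   27.        ] [572.17555092 222.01428468  27.        ] 122.31912743747613 -16.991236049518847 grip [466.67191232 254.25233859  27.        ] center [522.14018134 237.30326394  27.        ]
```

Emit:
apply_moves(motion=[0.01, 0.03, 0, 0.06, 60, 0.02, 0.065, 0, 0.06, 60, 0.02, 0.1, 0, 0.06, 60, 0.02, 0.135, 0, 0.06, 60, 0.02, 0.17, 0, 0.06, 60, 0.02, 0.205, 0, 0.06, 60, 0.02, 0.235, 0, 0.06, 60, 0.02, 0.25, 0, 0.06, 60])

```text
time: 10.18
eef_pos: [482.5, 18.9, 185.3]
eef_rot: [[0.938, -0.348, -0.001], [-0.348, -0.938, 0.001], [-0.001, -0.001, -1.0]]
ft_force: [0.3, -0.7, -0.4]
grip_width: 51.4
```

Emit:
apply_moves(motion=[0, 0.03, 0, 0.06, 60, -0.01, 0.065, 0, 0.06, 60, -0.0195, 0.1, 0, 0.06, 60, -0.0195, 0.135, 0, 0.06, 60, -0.0195, 0.17, 0, 0.06, 60, -0.0195, 0.205, 0, 0.06, 60, -0.0195, 0.235, 0, 0.06, 60, -0.0195, 0.241, 0, 0.06, 60])

```text
time: 10.85
eef_pos: [462.1, 261.5, 185.0]
eef_rot: [[0.957, -0.288, -0.0], [-0.288, -0.957, 0.001], [-0.001, -0.001, -1.0]]
ft_force: [0.1, 0.1, -0.2]
grip_width: 51.1
```

Run:
```python
from station import arm;import numpy as np
o=arm.get_obs();print(np.round(o['q'],1),o['eef_pos'],np.round(o['eef_rot'],3).tolist(),o['time'])
```

```text
[ -72.2   13.1   43.1  110.5  -10.3   60.3 -131.5] [462.09781223 261.5006792  185.00092601] [[0.957, -0.288, -0.0], [-0.288, -0.957, 0.001], [-0.001, -0.001, -1.0]] 10.85
```

Emit:
apply_moves(motion=[0, 0, -0.02, 0, 60, 0, 0, -0.055, 0, 60, 0, 0, -0.09, 0, 60, 0, 0, -0.105, 0, 60, 0, 0, -0.109, 0, 60, 0, 0, -0.109, 0, 60, 0, 0, -0.109, 0, 60, 0, 0, -0.109, 0, 0], newtons=60)

```text
time: 11.52
eef_pos: [464.3, 256.0, 78.1]
eef_rot: [[0.955, -0.295, 0.002], [-0.295, -0.955, 0.002], [0.001, -0.002, -1.0]]
ft_force: [0.3, 0.3, 0.0]
grip_width: 40.6
```

Emit:
apply_moves(motion=[0, 0, 0, 0, 0, 0, 0, 0, 0, 0, 0, 0, 0, 0, 0, 0, 0, 0, 0, 0, 0, 0, 0, 0, 0])

```text
time: 11.93
eef_pos: [464.3, 256.3, 78.3]
eef_rot: [[0.956, -0.295, 0.002], [-0.295, -0.956, 0.002], [0.001, -0.003, -1.0]]
ft_force: [0.0, -0.5, 7.0]
grip_width: 25.2
```

Emit:
apply_moves(motion=[0, 0, 0.02, 0, 0, 0, 0, 0.05, 0, 0, 0, 0, 0.06, 0, 0, 0, 0, 0.06, 0, 0])

```text
time: 12.27
eef_pos: [465.0, 256.6, 139.9]
eef_rot: [[0.956, -0.295, 0.004], [-0.295, -0.956, 0.004], [0.002, -0.005, -1.0]]
ft_force: [0.4, -0.8, -1.3]
grip_width: 24.4
```

```bash
python3 look.py p6 180 210 240 300 350 160 430 220
```

```text
12.2667 [465.  256.6 139.9] jaw deg -107.14 [ 0.4  -0.78 -1.29] 24.4
```

View pics/p6.png

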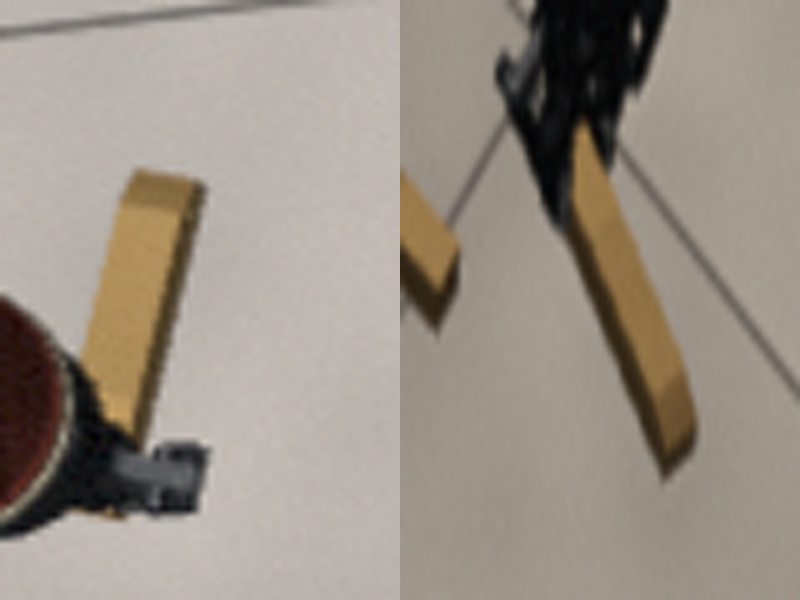

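Run:
```python
from h import *
from station import arm
o=arm.get_obs();print(o['eef_pos'])
p=np.array(o['eef_pos'])
f=lambda x,y:(x/6.6667+180,y/6.6667+210)
z=27+61.6
a=w('top',*f(158,208),z);d=a-p;print('top ramp',a,np.hypot(*d[:2]),np.degrees(np.arctan2(d[1],d[0])))
g=lambda x,y:((x-400)/5+350,y/10+160)
a=w('scene',*g(668,393),z);d=a-p;print('scene ramp',a,np.hypot(*d[:2]),np.degrees(np.arctan2(d[1],d[0])))
```

```text
[463.36202148 256.03786083 136.94938416]
top ramp [567.91546654 220.65352322  88.6       ] 110.37877613138713 -18.697516475964292
scene ramp [572.33143401 217.63976913  88.6       ] 115.53677471739891 -19.41118112860704
```

Emit:
apply_moves(motion=[0.005, -0.03, 0.01, 0.06, 0, 0.01, -0.07, 0.01, 0.12, 0, 0.015, -0.11, 0.01, 0.18, 0, 0.015, -0.15, 0.01, 0.24, 0, 0.015, -0.19, 0.01, 0.3, 0, 0.01, -0.23, 0.01, 0.37, 0, 0.005, -0.265, 0.01, 0.44, 0, 0.003, -0.285, 0.01, 0.489, 0])

```text
time: 13.03
eef_pos: [464.6, -33.4, 145.7]
eef_rot: [[0.982, 0.189, -0.002], [0.189, -0.982, -0.001], [-0.002, 0.0, -1.0]]
ft_force: [1.1, -0.5, -1.4]
grip_width: 24.9
```

Emit:
apply_moves(motion=[0, -0.0066, 0, 0, 0, 0, -0.0066, -0.015, 0, 0, 0, -0.0066, -0.03, 0, 0, 0, -0.0066, -0.035, 0, 0, 0, -0.0066, -0.035, 0, 0, 0, -0.0066, -0.035, 0, 0])

```text
time: 13.53
eef_pos: [466.3, -35.6, 111.5]
eef_rot: [[0.982, 0.189, -0.001], [0.189, -0.982, -0.001], [-0.001, 0.001, -1.0]]
ft_force: [1.0, 0.2, -0.5]
grip_width: 24.6
```

```bash
python3 look.py p7 260 170 320 260 320 210 420 310
```

```text
13.5333 [466.3 -35.6 111.5] jaw deg -79.12 [ 0.98  0.18 -0.47] 24.6
```

View pics/p7.png

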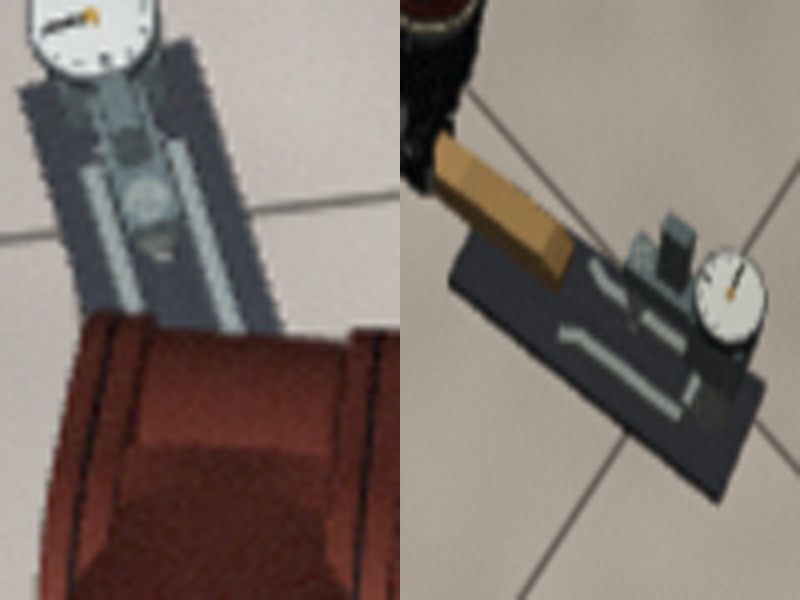

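Run:
```python
from h import *
f=lambda x,y:((x-400)/4+320,y/6+210)
def ig(P,g=(653,-1.9,.1905)):
    d=P[:2]-np.array(g[:2]);c,s=np.cos(g[2]),np.sin(g[2]);return (c*d[0]+s*d[1],-s*d[0]+c*d[1])
for n,x,y,z in(('stop front top',688,388,30),('stop lo',684,397,30),('stop hi',697,378,30),('rail end',682,415,22),('rail flare tip',560,330,22),('nose top mid',560,255,50),('ramp mid',530,240,60)): print(n,np.round(ig(w('scene',*f(x,y),z)),1))
```

```text
stop front top [51.6 -4.8]
stop lo [ 51.4 -11.1]
stop hi [54.9  4.1]
rail end [ 53.8 -17.2]
rail flare tip [-52.5 -23.8]
nose top mid [-68.6   1.4]
ramp mid [-90.9  -8.3]
```

Emit:
apply_moves(motion=[0, 0, -0.01, 0, 0, 0, 0, -0.018, 0, 0, 0, 0, -0.0205, 0, 0, 0, 0, -0.0205, 0, 0, 0, 0, -0.0205, 0, 0])

```text
time: 14.05
eef_pos: [466.3, -36.1, 91.0]
eef_rot: [[0.982, 0.188, -0.001], [0.188, -0.982, -0.0], [-0.001, 0.0, -1.0]]
ft_force: [0.6, -1.1, -0.7]
grip_width: 25.1
```

Emit:
apply_moves(motion=[0.0059, 0.0011, 0, 0, 0, 0.0118, 0.0023, 0, 0, 0, 0.0177, 0.0034, 0, 0, 0, 0.0236, 0.0045, 0, 0, 0, 0.0295, 0.0057, 0, 0, 0, 0.0354, 0.0068, 0, 0, 0, 0.0412, 0.0079, 0, 0, 0, 0.0471, 0.0091, 0, 0, 0])

```text
time: 14.72
eef_pos: [514.2, -26.8, 91.3]
eef_rot: [[0.982, 0.189, -0.0], [0.189, -0.982, -0.0], [-0.0, 0.0, -1.0]]
ft_force: [1.1, -0.5, -1.1]
grip_width: 24.7
```

Emit:
apply_moves(motion=[0.0049, 0.0009, 0, 0, 0, 0.0098, 0.0019, -0.0005, 0, 0, 0.0147, 0.0028, -0.0005, 0, 0, 0.0196, 0.0038, -0.0005, 0, 0, 0.0246, 0.0047, -0.0005, 0, 0, 0.0295, 0.0057, -0.0005, 0, 0, 0.0344, 0.0066, -0.0005, 0, 0, 0.0344, 0.0066, -0.0005, 0, 0])

```text
time: 15.38
eef_pos: [548.1, -20.4, 90.7]
eef_rot: [[0.982, 0.188, -0.001], [0.188, -0.982, -0.0], [-0.001, -0.0, -1.0]]
ft_force: [-1.9, 0.4, -1.0]
grip_width: 24.5
```

Emit:
apply_moves(motion=[0.001, 0.0002, 0, 0, 0, 0.002, 0.0004, 0, 0, 0, 0.003, 0.0006, 0, 0, 0, 0.003, 0.0006, 0, 0, 0])

```text
time: 15.72
eef_pos: [551.1, -19.6, 90.8]
eef_rot: [[0.982, 0.189, 0.0], [0.189, -0.982, 0.0], [0.0, -0.0, -1.0]]
ft_force: [-1.9, -0.7, -0.9]
grip_width: 24.7
```

Emit:
apply_moves(motion=[0.001, 0.0002, 0, 0, 0, 0.002, 0.0004, 0, 0, 0, 0.003, 0.0006, 0, 0, 0, 0.0039, 0.0008, 0, 0, 0, 0.0039, 0.0008, 0, 0, 0])

```text
time: 16.13
eef_pos: [555.3, -18.7, 90.8]
eef_rot: [[0.982, 0.189, 0.001], [0.189, -0.982, 0.0], [0.001, 0.0, -1.0]]
ft_force: [-0.5, -0.4, -2.8]
grip_width: 24.5
```

Emit:
apply_moves(motion=[0.001, 0.0002, 0, 0, 0, 0.002, 0.0004, 0, 0, 0, 0.003, 0.0006, 0, 0, 0, 0.0039, 0.0008, 0, 0, 0, 0.0039, 0.0008, 0, 0, 0])

```text
time: 16.55
eef_pos: [559.2, -18.0, 90.9]
eef_rot: [[0.982, 0.189, 0.001], [0.189, -0.982, -0.0], [0.001, 0.0, -1.0]]
ft_force: [-0.3, 0.1, -3.0]
grip_width: 24.6
```

Emit:
apply_moves(motion=[0.001, 0.0002, -0.0004, 0, 0, 0.002, 0.0004, -0.0007, 0, 0, 0.003, 0.0006, -0.0007, 0, 0, 0.0039, 0.0008, -0.0007, 0, 0, 0.0039, 0.0008, -0.0007, 0, 0])

```text
time: 16.97
eef_pos: [562.9, -17.4, 90.4]
eef_rot: [[0.982, 0.188, 0.0], [0.188, -0.982, 0.0], [0.0, -0.0, -1.0]]
ft_force: [-3.8, -1.4, 2.8]
grip_width: 24.6
```

Emit:
apply_moves(motion=[0.001, 0.0002, 0, 0, 0, 0.002, 0.0004, 0, 0, 0, 0.003, 0.0006, 0, 0, 0, 0.003, 0.0006, 0, 0, 0, 0.003, 0.0006, 0, 0, 0])

```text
time: 17.38
eef_pos: [565.9, -16.8, 90.4]
eef_rot: [[0.982, 0.188, 0.0], [0.188, -0.982, 0.0], [0.0, 0.0, -1.0]]
ft_force: [-3.8, -0.4, 4.3]
grip_width: 24.6
```

Emit:
apply_moves(motion=[0.001, 0.0002, 0, 0, 0, 0.002, 0.0004, 0, 0, 0, 0.0025, 0.0005, 0, 0, 0, 0.0025, 0.0005, 0, 0, 0, 0.0025, 0.0005, 0, 0, 0])

```text
time: 17.8
eef_pos: [568.1, -16.4, 90.3]
eef_rot: [[0.982, 0.188, -0.0], [0.188, -0.982, 0.0], [-0.0, -0.0, -1.0]]
ft_force: [-6.5, -1.3, 6.3]
grip_width: 24.8
```

Emit:
apply_moves(motion=[0.0008, 0.0002, 0, 0, 0, 0.0015, 0.0003, 0, 0, 0, 0.0015, 0.0003, 0, 0, 0, 0.0015, 0.0003, 0, 0, 0])

```text
time: 18.13
eef_pos: [569.6, -16.1, 90.3]
eef_rot: [[0.982, 0.188, -0.0], [0.188, -0.982, 0.0], [-0.0, -0.0, -1.0]]
ft_force: [-6.4, -0.8, 6.8]
grip_width: 24.9
```

Emit:
apply_moves(motion=[0.0008, 0.0002, 0.0003, 0, 0, 0.0016, 0.0003, 0.0003, 0, 0, 0.002, 0.0004, 0.0003, 0, 0, 0.002, 0.0004, 0.0003, 0, 0, 0.002, 0.0004, 0.0003, 0, 0])

```text
time: 18.55
eef_pos: [571.8, -15.4, 90.4]
eef_rot: [[0.982, 0.189, 0.0], [0.189, -0.982, -0.0], [0.0, 0.0, -1.0]]
ft_force: [-4.2, -0.7, 0.1]
grip_width: 25.0
```

Emit:
apply_moves(motion=[0.0008, 0.0002, 0, 0, 0, 0.0016, 0.0003, 0, 0, 0, 0.002, 0.0004, 0, 0, 0, 0.002, 0.0004, 0, 0, 0, 0.002, 0.0004, 0, 0, 0])

```text
time: 18.97
eef_pos: [573.8, -15.0, 90.4]
eef_rot: [[0.982, 0.189, 0.0], [0.189, -0.982, 0.0], [0.0, -0.0, -1.0]]
ft_force: [-4.4, -0.5, 0.2]
grip_width: 24.7
```

Emit:
apply_moves(motion=[0.0008, 0.0002, 0, 0, 0, 0.0016, 0.0003, 0, 0, 0, 0.002, 0.0004, 0, 0, 0, 0.002, 0.0004, 0, 0, 0, 0.002, 0.0004, 0, 0, 0])

```text
time: 19.38
eef_pos: [575.9, -14.6, 90.4]
eef_rot: [[0.982, 0.189, 0.0], [0.189, -0.982, -0.0], [0.0, 0.0, -1.0]]
ft_force: [-2.9, -0.6, 0.1]
grip_width: 25.0
```

Emit:
apply_moves(motion=[0.0008, 0.0002, 0, 0, 0, 0.0016, 0.0003, 0, 0, 0, 0.002, 0.0004, 0, 0, 0, 0.002, 0.0004, 0, 0, 0, 0.002, 0.0004, 0, 0, 0])

```text
time: 19.8
eef_pos: [577.9, -14.2, 90.4]
eef_rot: [[0.982, 0.189, 0.0], [0.189, -0.982, -0.0], [0.0, 0.0, -1.0]]
ft_force: [-2.8, -0.2, -0.1]
grip_width: 25.0
```

Emit:
apply_moves(motion=[0.0008, 0.0002, 0, 0, 0, 0.0016, 0.0003, 0, 0, 0, 0.002, 0.0004, 0, 0, 0, 0.002, 0.0004, 0, 0, 0, 0.002, 0.0004, 0, 0, 0])

```text
time: 20.22
eef_pos: [578.4, -14.2, 90.4]
eef_rot: [[0.982, 0.188, -0.003], [0.188, -0.982, 0.0], [-0.003, -0.001, -1.0]]
ft_force: [-12.3, -0.3, 8.8]
grip_width: 24.6
```

Emit:
apply_moves(motion=[0, 0, 0, 0, 0, 0, 0, 0, 0, 0, 0, 0, 0, 0, 0, 0, 0, 0, 0, 0, 0, 0, 0, 0, 0, 0, 0, 0, 0, 0, 0, 0, 0, 0, 0, 0, 0, 0, 0, 0])

```text
time: 20.88
eef_pos: [578.4, -14.2, 90.4]
eef_rot: [[0.982, 0.188, -0.003], [0.188, -0.982, 0.0], [-0.003, -0.001, -1.0]]
ft_force: [-12.0, -1.6, 9.2]
grip_width: 25.0
```

Emit:
apply_moves(motion=[0, 0, 0, 0, 0, 0, 0, 0, 0, 0, 0, 0, 0, 0, 0, 0, 0, 0, 0, 0, 0, 0, 0, 0, 0, 0, 0, 0, 0, 0, 0, 0, 0, 0, 0, 0, 0, 0, 0, 0])

```text
time: 21.55
eef_pos: [578.4, -14.1, 90.4]
eef_rot: [[0.982, 0.188, -0.003], [0.188, -0.982, 0.0], [-0.003, -0.001, -1.0]]
ft_force: [-11.3, -1.3, 7.9]
grip_width: 25.0
```

Emit:
apply_moves(motion=[0, 0, 0, 0, 45, 0, 0, 0, 0, 45, 0, 0, 0, 0, 45, 0, 0, 0, 0, 45, 0, 0, 0, 0, 45, 0, 0, 0.02, 0, 45, 0, 0, 0.055, 0, 45, 0, 0, 0.09, 0, 45])

```text
time: 22.22
eef_pos: [579.0, -14.0, 180.7]
eef_rot: [[0.982, 0.188, -0.002], [0.188, -0.982, -0.001], [-0.002, 0.001, -1.0]]
ft_force: [1.2, 1.1, 0.5]
grip_width: 38.6
```

Emit:
apply_moves(motion=[-0.02, 0.03, 0.03, 0, 45, -0.04, 0.07, 0.05, 0, 45, -0.06, 0.11, 0.05, 0, 45, -0.07, 0.15, 0.05, 0, 45, -0.07, 0.19, 0.05, 0, 45, -0.07, 0.22, 0.05, 0, 45, -0.07, 0.22, 0.05, 0, 45, -0.07, 0.22, 0.05, 0, 45])

```text
time: 22.88
eef_pos: [509.1, 209.1, 230.3]
eef_rot: [[0.981, 0.194, 0.0], [0.194, -0.981, 0.0], [0.0, -0.0, -1.0]]
ft_force: [-0.4, -0.6, 0.1]
grip_width: 38.5
```

```bash
python3 look.py p8 250 150 320 255 340 230 420 300
```

```text
22.8833 [509.1 209.1 230.3] jaw deg -78.82 [-0.43 -0.57  0.09] 38.5
```

View pics/p8.png

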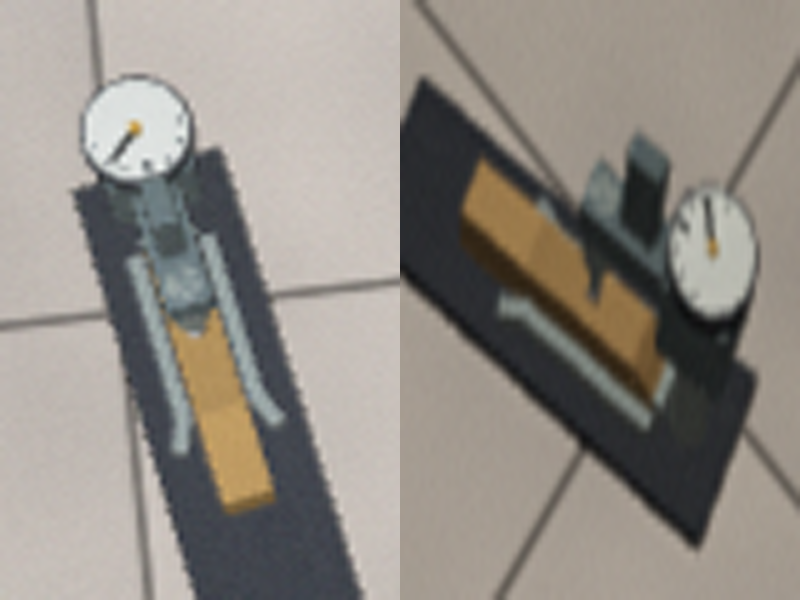

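Run:
```python
from h import *
from station import arm
a=cv2.imread('pics/top0.png').astype(int);b=cv2.imread('pics/p8_top.png').astype(int)
for n,(x0,y0,x1,y1) in dict(tongs=(140,175,190,252),susan=(402,178,500,275)).items(): print(n,np.abs(a-b)[y0:y1,x0:x1].mean().round(1))
f=lambda x,y:((x-400)/5+340,y*7/60+230)
d=w('scene',*f(705,200),130)-w('scene',*f(712,247),130);print('needle',(np.arctan2(d[1],d[0])-.191-np.pi/2)%(2*np.pi))
o=arm.get_obs();print(o['time'],o['ft_force']);print(arm.finish_job())
```

```text
tongs 84.6
susan 18.3
needle 0.6999564041574189
22.9833 [ 0.05279302 -1.33594289 -0.13644698]
the job is handed in; nothing more can be done
None
```

Run:
```python
import cv2,numpy as np
for v in('scene','top'):
    a=cv2.imread(f'pics/{v}0.png').astype(np.float32).mean(2);b=cv2.imread(f'pics/p8_{v}.png').astype(np.float32).mean(2)
    R=dict(scene=dict(tongs=(425,180,470,240),susan=(198,295,298,400)),top=dict(tongs=(140,175,190,252),susan=(402,178,500,275)))[v]
    for n,(x0,y0,x1,y1) in R.items():
        p,q=a[y0:y1,x0:x1],b[y0:y1,x0:x1];print(v,n,cv2.phaseCorrelate(p.copy(),q.copy()),np.abs(p-q).mean())
o=np.hstack([cv2.resize(cv2.imread('pics/p8_top.png')[170:290,340:510],(425,300)),cv2.resize(cv2.imread('pics/p8_scene.png')[170:410,190:480],(363,300))]);cv2.imwrite('pics/p9.png',o)
```

```text
scene tongs ((0.42408438191174014, -0.04591377224137361), 1.0155038021228933) 4.2387652
scene susan ((0.06256385413439602, 0.03891893590290607), 0.7442784436543782) 5.9222546
top tongs ((-0.44650253836292464, 0.2466302740447972), 0.19539262771606444) 84.56735
top susan ((-0.023569478997124804, 0.035976164811465594), 0.9871973045349121) 18.251421
```

View pics/p9.png

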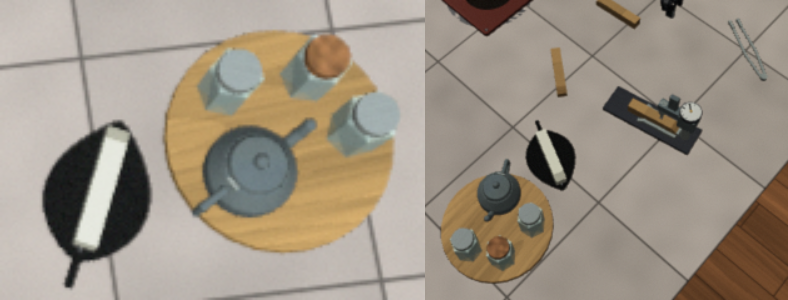

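The job is done and handed in at 23.0 s on the robot's clock; no verdict is reported.

- **Zeroing:** I brought the head down by its grip fin and let go. The needle then pointed at the zero mark in the scene picture, about 1.5 rad by eye. My measured head travel was about 19.5 mm, though the needle suggested nearer 20. Both are inside the 18.3 to 21.7 mm limits.
- **Master:** I drew it out and laid it on the trivet. The last picture shows it flat and central.
- **Spacer:** I took the beech bar farthest from the base and slid it in until it met the stop. I then held it for about 1.3 s with 11 to 12 N at the wrist. Taking off the drag (3 to 6 N), the nose pressed with an estimated 5 to 9 N; I could not measure that force directly.
- **Last checks:** The spacer is in the guide with its nose at the stop, the needle reads about 0.70 rad (0.75 expected), and the gripper is clear.
- **Jars, teapot and tongs:** I did not move them, as the registered before/after pictures show shifts of 0.4 pixel or less. The top-view check of the tongs failed because the arm covered them, so that result comes from the scene camera. The top view of the lazy Susan showed a brightness difference but no shift.
- **Disagreement:** The two cameras differed by about 5 mm in x. I used averages and confirmed by touch.

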